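# Unhook the marbling comb and seat it across the tray

## Robot

A 7-joint arm with a two-finger parallel gripper is mounted at the origin on the work surface. World frame = base frame: x ahead of the robot, y to its left, z up, the work surface at z = 0. Lengths are in mm, angles in rad, forces in N, time in s.
With the tool pointing down it reaches from about 425 to 825 mm from the base axis. Payload 3.6 kg.
Tool frame: the origin (TCP) lies at the very end of the fingers, on their centre line; the grasp point (between the pads) lies 19 mm behind it; z points along the fingers, y is the line along which they close (so a half turn about z gives the same grasp; the last joint's range is limited). The gripper opens to 93 mm and grips with 3 to 60 N. Pads are 15 mm wide; open, the fingers measure 128 mm over their backs; the gripper's body (75 mm by 188 mm) begins 65 mm behind the grasp point.
Start: joints at [1.177, 0.615, -0.013, 1.423, 0.008, 1.103, -0.04], TCP at [233.119, -606.727, 218.64] pointing down, gripper open.
Joint ranges: [-3.12, 3.12], [-0.3, 2.06], [-1.34, 1.32], [0.26, 2.42], [-1.36, 4.5], [0.01, 1.98], [-2.84, 2.84]. Speed limits (rad/s): [2.79, 2.79, 3.14, 3.14, 3.14, 3.14, 3.14].

## Interface

Orientations are given as a unit quaternion [w, x, y, z].
In Python, from workcell import env, planner, camera gives the robot as it stands. Calls block until the motion is done:
- env.movep(position, orientation): joint-space move of the TCP to a pose.
- env.move_straight(position, rot=None, velocity=150, max_force=None): straight line of the TCP; rot=None keeps the orientation; velocity is the mean speed in mm/s. With max_force (N) it stops when the force on the tool has changed by that much, and returns True; else False.
- env.move_joints(angles): joint-space move.
- env.set_gripper(opening, squeeze=None): opening from 0.0 (shut) to 1.0 (fully open); squeeze is the grip in N (None keeps the last); returns when the fingers have stopped.
- env.wait(seconds).
- planner.ik(position, orientation): joint angles nearest the present ones, or None.
- env.observe(): the state.
- camera(name): name is "scene" or "top"; returns a dict with "img" (384x512x3 uint8, red, green, blue), "range_z" (384x512 float32, mm along the optical axis (not along the pixel's ray), 0 where there is no reading), "K" (3x3 intrinsics, pixels), "cam_to_world" (4x4, takes a point from camera to world coordinates). Camera axes: x right, y down, z forward; pixel columns grow to the right and rows downward; lengths in mm; the calibration is good to about 2 mm. A picture is of the moment at which its call begins.
A pose or a line that the arm cannot do raises env.IKError and nothing moves.
- env.sign_off(): hands the job in; it is judged then, once.
The state is a dict: "t": time; "joint_positions": joint angles; "qvel": joint speeds; "effort": joint torques, N m; "tool_pos": TCP position; "tool_rot": TCP orientation; "wrist_force": force on the tool from outside, world axes, zero at the start; "wrist_torque": the same for the moment, N m; "grip_width": opening from 0.0 (shut) to 1.0 (fully open); "gripper_force": force on a finger pad.
Only numpy, scipy, OpenCV 4.12 (cv2) and the standard library are available. Lean on these libraries where they do the work, as an engineer would, in place of code of your own. Each camera call takes 0.05 s, during which the arm holds its last target. There are 200 camera calls.

## Task

Take the marbling comb off its rack: lift and tilt it back until its hook clears the red retaining lip, then draw it out, feeling your way gently without forcing it. Set it down gently across the small tray, centred, its bar fully down in the two red-marked notches, and let go. Leave the jars and everything else where they stand.

Things in the scene. Friction and masses are not known exactly. Their poses are not given: they have to be found in the camera images.
- comb: marbling comb, 0.2 kg. Origin: middle of the wooden bar's underside; z up, y along the bar. Bar 24 (x) x 220 (y) x 16 mm (z 0 to 16); 13 steel pins hang 25 mm below it (y within +-72). At the start it lies level on the rack's posts, origin within 2 mm of rack (0, 0, 90 mm), square to the rack within 1 degree, hook tongue through the slot
- grip (a point): middle of the comb's upright blue grip block, 39 mm above the comb's origin; block 26 (x) x 24 (y) mm, from 16 to 62 mm above the origin. Axes as the comb's
- hook (a point): middle of the top of the steel hook on the comb's -x side, at comb (-66, 0, 46) mm. The hook: a level tongue 18 mm wide (y), 4 mm thick (comb z 5 to 9) from the bar out to x = -73, whose last 14 mm (x -73 to -59) turn straight up to z = 46. Caught behind the slot: straight up, the tongue jams under the keeper; straight along +x, the upturned end jams on the slot plate
- bend (a point): inner corner of the hook, comb (-59, 0, 9) mm, where tongue meets upturned end; at rest 7 mm behind the slot plate. Way out: tip the comb's far (+x) side up 40 to 45 degrees about the slot, keeping the tongue inside the window; draw it along the tongue (out and up) till this corner is at the plate; then along the upturned end (out and down), which slips under the keeper with 3 mm to spare
- rack: fixed comb rack. Origin: centre of the underside of the part that carries the comb, on the table; z up, x away from the slot, axes as the resting comb's. Dark base board 10 mm thick, x -85 to 105, y +-125 mm. Two wooden posts at y = +-95 (50 x 26 mm, tops 90 mm above the table) carry the bar's ends. Slot plate on the -x (robot's) side. Pressing the comb on it with over 20 N does damage
- slot (a point): rack (-46, 0, 97) mm: the resting tongue in the slot. Upright plate, hard (touch it below 5 mm/s), 12 mm thick (rack x -52 to -40), 60 mm wide; window 40 mm wide, 37 mm high, between brass sill (12 mm) and red keeper (retaining lip, 9 mm). Set at an UNMEASURED height: keeper's underside 100.5 to 130.5 mm above the table; resting tongue is at 95 to 99. Pillars at y +-36, 140 mm tall
- tray: the fixed white and bare-metal sample tray, empty and dry. Origin: centre of its underside on the table, z up. 260 (x) x 196 (y) mm, walls 3 mm thick, rims 60 mm above the table. Each long rim (y = +-96.5, along x) has one notch at x = 0, 36 mm wide (x +-18), 8 mm deep, marked red on either side. Over 40 N on it does damage
- notches (a point): the point midway between the tray's two notches, level with their floors (52 mm above the table); where the comb's origin belongs, bar along the tray's y, either way round
- jar_blue: bystander: blue lidded jar, 44 mm wide, 60 mm tall, standing on the rack's base board beyond the comb; origin under its centre
- jar_green: bystander: green glass lidded jar, 44 mm wide, 55 mm tall, standing on the rack's base board beyond the comb; origin under its centre
- jar_orange: bystander: orange jar, 64 mm wide, 85 mm tall, at the back of the table; origin under its centre
- gall: bystander: amber bottle, 48 mm wide, 130 mm tall, at the back of the table; origin under its centre
- roll: bystander: white paper roll standing upright, 100 mm wide, 220 mm tall, to the right; origin under its centre
- spatula: bystander: 200 mm spatula lying on the table to the left; origin under its middle
- mixcup: bystander: blue ceramic mixing cup, 70 mm wide, 60 mm tall, to the right; origin under its centre
There are look-alikes about, which are no part of the job. What is shaped like the comb but purple is not meant.

How it is judged:
By the outcome, as a careful person would: the job done as asked, in the order asked, and still so for the second after the job is handed in, with the robot touching nothing.
It also fails if it takes over 72 s, if anything falls off the work surface, if the arm or the gripper's body presses on something with over 40 N, if the wrist force passes 120 N, or if a joint passes its speed limit or range.

## Working session

There is one attempt and no reset: what is moved stays moved. The work goes in short steps, each a Python script; the robot and the scene stay as the last script left them, time stands still between calls to the robot, and variables do not carry over. Pictures are saved under pics/ and viewed, at most 10 in all, crops included, and the job is handed in when it is done.

```bash
mkdir -p pics; ls
python3 - <<'E'
from workcell import env,camera
import cv2,numpy as np,pickle
for n in("scene","top"):
    c=camera(n);pickle.dump(c,open(f"pics/{n}.pkl","wb"))
    cv2.imwrite(f"pics/{n}0.png",cv2.resize(c["img"][:,:,::-1],(800,600),interpolation=cv2.INTER_CUBIC))
    print(n,c["K"].round(1).tolist(),c["cam_to_world"].round(3).tolist())
o=env.observe();print(o)
E
```

```text
pics
scene [[398.1, 0.0, 263.7], [0.0, 398.1, 191.4], [0.0, 0.0, 1.0]] [[0.425, 0.629, -0.651, 1282.364], [0.905, -0.305, 0.296, -340.412], [-0.012, -0.715, -0.699, 919.062], [0.0, 0.0, 0.0, 1.0]]
top [[402.8, 0.0, 255.9], [0.0, 402.8, 187.7], [0.0, 0.0, 1.0]] [[-0.018, -0.984, 0.176, 335.314], [-1.0, 0.015, -0.015, 2.143], [0.012, -0.176, -0.984, 1202.335], [0.0, 0.0, 0.0, 1.0]]
{'t': 0.1, 'joint_positions': array([ 1.17748763,  0.61583426, -0.01262815,  1.42473724,  0.00810398,
        1.10339166, -0.0404212 ]), 'qvel': array([ 0.00015001, -0.00298352, -0.00024295, -0.00233674, -0.00164055,
        0.00151216, -0.0006008 ]), 'effort': array([ 2.28678728e-03, -4.60042834e+01,  2.10077106e-01, -1.66245568e+01,
       -6.12682337e-02,  1.69778260e-02,  1.08351965e-04]), 'tool_pos': array([ 232.87503187, -606.08871314,  217.58981651]), 'tool_rot': array([-1.13832779e-03,  9.83222784e-01,  1.82405076e-01, -2.24216220e-04]), 'wrist_force': array([0.52782312, 0.79941806, 0.3056567 ]), 'wrist_torque': array([ 0.03583545,  0.0836736 , -0.0167822 ]), 'gripper_force': 0.0, 'grip_width': 1.0019198779104306}
```

View pics/scene0.png

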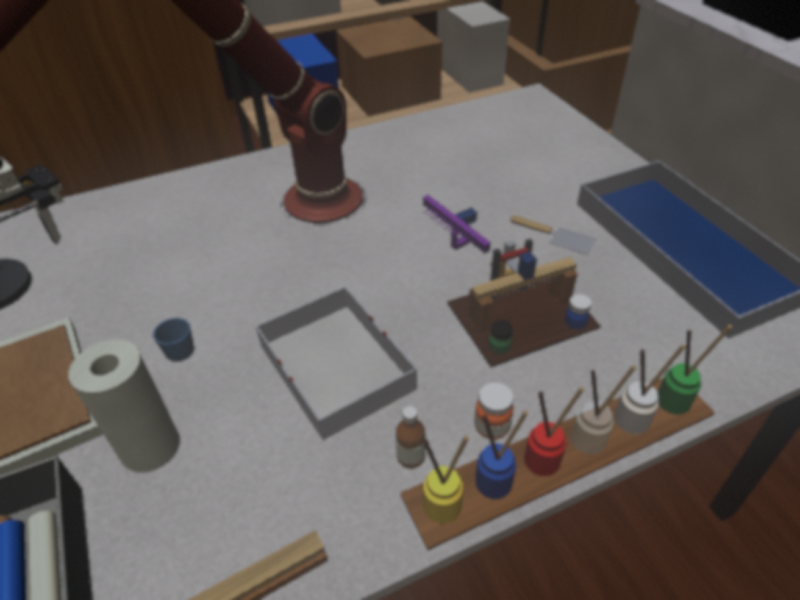

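View pics/top0.png

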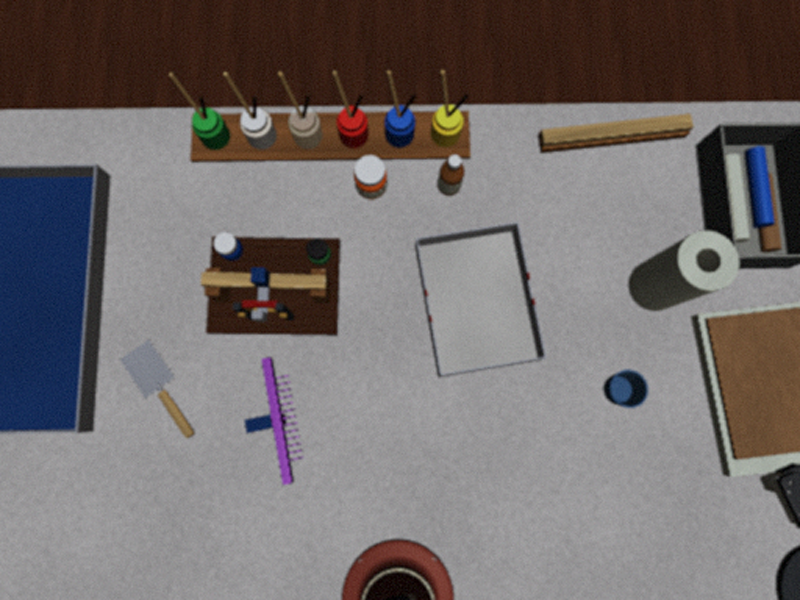

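Scene picture: the natural-wood comb with the blue grip lies on the dark rack (top px ~(264,280), scene ~(525,265)). The purple look-alike lies on the table (top ~(278,420), scene ~(455,222)). The wooden one on the rack fits the description. There is one tray, with red marks at top ~(427,292/318) and (528,275/301). Next come the enlarged crops and the point cloud.

```bash
cat > h.py <<'E'
import numpy as np,pickle,cv2
def cloud(c):
    z=c["range_z"];v,u=np.mgrid[:384,:512];K=c["K"]
    p=np.stack([(u-K[0,2])/K[0,0]*z,(v-K[1,2])/K[1,1]*z,z,np.ones_like(z)],-1)
    return (p@c["cam_to_world"].T)[...,:3]
E
python3 - <<'E'
from h import *
T=pickle.load(open("pics/top.pkl","rb"));S=pickle.load(open("pics/scene.pkl","rb"))
a=T["img"][145:220,120:225,::-1];b=S["img"][145:235,280:390,::-1]
f=lambda x:cv2.resize(x,(400,300),interpolation=cv2.INTER_CUBIC)
t=T["img"][135:250,255:360,::-1]; s=S["img"][180:285,160:270,::-1]
cv2.imwrite("pics/crop.png",cv2.convertScaleAbs(np.vstack([np.hstack([f(a),f(b)]),np.hstack([f(t),f(s)])]),alpha=1.5))
for n,c in(("top",T),("scene",S)):
    P=cloud(c);im=c["img"].astype(int);ok=c["range_z"]>0
    hsv=cv2.cvtColor(c["img"],cv2.COLOR_RGB2HSV);X,Y,Z=P[...,0],P[...,1],P[...,2]
    reg=ok&(X>350)&(X<720)&(Y>60)&(Y<420)
    red=reg&((hsv[...,0]<6)|(hsv[...,0]>173))&(hsv[...,1]>150)&(hsv[...,2]>50)
    # bar top
    bar=reg&(abs(Z-106)<5)&(hsv[...,0]>10)&(hsv[...,0]<25)&(hsv[...,2]>70)
    blue=reg&(hsv[...,0]>100)&(hsv[...,0]<130)&(hsv[...,1]>100)&(abs(Z-152)<6)
    for k,m in(("red",red),("bar",bar),("blue",blue)):
        q=P[m]; 
        if len(q)<4: print(n,k,len(q));continue
        print(n,k,len(q),"med",np.median(q,0).round(1),"p2",np.percentile(q,3,0).round(1),"p98",np.percentile(q,97,0).round(1))
        if k!="red": print(cv2.minAreaRect(q[:,:2].astype(np.float32)))
        else:
            v,u=np.nonzero(m); print([(int(a),int(b),*map(int,P[b,a])) for a,b in zip(u,v)][:40])
    rim=ok&(abs(Z-60)<6)&(X>300)&(X<750)&(Y>-330)&(Y<60)
    q=P[rim].astype(np.float32);print(n,"rim",len(q),cv2.minAreaRect(q[:,:2]),np.median(q,0))
    tab=ok&(X>250)&(X<450)&(abs(Y)<100)&(abs(Z)<20);print("tablez",np.median(Z[tab]))
    tr=ok&((hsv[...,0]<8)|(hsv[...,0]>172))&(hsv[...,1]>80)&(X>300)&(X<750)&(Y>-330)&(Y<30)&(Z>30)&(Z<75)
    v,u=np.nonzero(tr);print("marks",[(int(a),int(b),*map(int,P[b,a])) for a,b in zip(u,v)][:40])
E
```

```text
top red 97 med [514.7 233.5 127.1] p2 [508.7 199.8  12.2] p98 [539.2 259.1 131.3]
[(213, 158, 642, 112, 11), (170, 161, 634, 242, 12), (154, 192, 540, 289, 8), (155, 192, 520, 258, 125), (156, 192, 520, 256, 125), (157, 192, 519, 252, 130), (158, 192, 521, 251, 122), (159, 192, 520, 247, 126), (160, 192, 520, 244, 126), (161, 192, 519, 241, 127), (162, 192, 520, 239, 124), (163, 192, 519, 236, 128), (172, 192, 519, 212, 127), (173, 192, 519, 209, 125), (174, 192, 518, 206, 130), (175, 192, 518, 203, 131), (176, 192, 519, 201, 129), (177, 192, 538, 219, 12), (155, 193, 517, 257, 127), (156, 193, 517, 255, 128), (157, 193, 517, 253, 125), (158, 193, 517, 249, 129), (159, 193, 516, 246, 130), (160, 193, 517, 244, 129), (161, 193, 517, 241, 128), (162, 193, 517, 239, 126), (163, 193, 517, 236, 126), (164, 193, 517, 234, 126), (165, 193, 516, 230, 128), (166, 193, 517, 229, 124), (167, 193, 516, 225, 128), (168, 193, 517, 223, 125), (169, 193, 516, 220, 128), (170, 193, 516, 217, 129), (171, 193, 517, 215, 125), (172, 193, 516, 212, 128), (173, 193, 516, 209, 128), (174, 193, 517, 207, 124), (175, 193, 516, 204, 127), (176, 193, 516, 201, 127)]
top bar 615 med [559.7 214.  106.6] p2 [502.1 125.7 102.6] p98 [574.7 333.2 110.1]
((535.04541015625, 230.75828552246094), (219.66525268554688, 76.2336196899414), 87.24789428710938)
top blue 83 med [561.3 227.  152.3] p2 [548.4 217.1 148. ] p98 [572.3 237.7 155.3]
((559.9691162109375, 229.2063446044922), (24.358295440673828, 25.16675567626953), 87.46829223632812)Traceback (most recent call last):
  File "<stdin>", line 23, in <module>
cv2.error: OpenCV(4.12.0) /io/opencv/modules/imgproc/src/convhull.cpp:143: error: (-215:Assertion failed) total >= 0 && (depth == CV_32F || depth == CV_32S) in function 'convexHull'
```

View pics/crop.png

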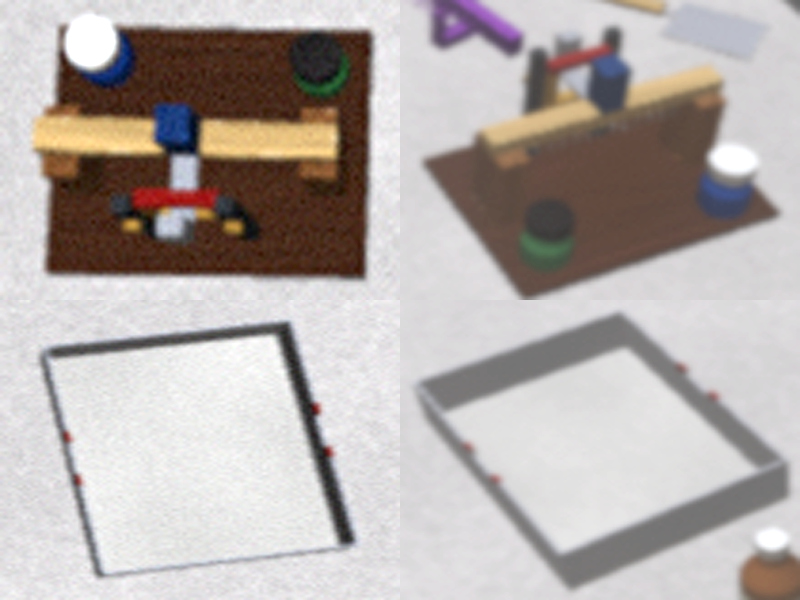

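The crop confirms it: the wooden comb with its blue grip lies on the rack posts, its steel tongue under the red keeper. The tray shows four red marks, two per long rim. The keeper's top is at about 127, so its underside is at about 118.5. Next I'll refine the fits.

Run:
```python
from h import *
for n in("top","scene"):
    c=pickle.load(open(f"pics/{n}.pkl","rb"))
    P=cloud(c);ok=c["range_z"]>0
    hsv=cv2.cvtColor(c["img"],cv2.COLOR_RGB2HSV).astype(int);H=hsv[...,0];X,Y,Z=P[...,0],P[...,1],P[...,2]
    print(n)
    bar=ok&(abs(Z-106)<6)&(abs(X-560)<28)&(abs(Y-230)<120)&(H>8)&(H<28)
    q=P[bar];
    if len(q)>20:
        r=cv2.minAreaRect(q[:,:2].astype('f4').copy());l=np.polyfit(q[:,1],q[:,0],1)
        print("bar",len(q),r,"median z",np.median(q[:,2]),"slope",l, "Yext",np.percentile(q[:,1],[0.5,99.5]))
    bl=ok&(H>100)&(H<130)&(hsv[...,1]>90)&(abs(X-560)<30)&(abs(Y-229)<30)&(Z>143)
    q=P[bl];print("grip top",len(q),np.median(q,0),np.percentile(q,[2,98],axis=0).round(1).tolist())
    kp=ok&((H<8)|(H>172))&(hsv[...,1]>110)&(abs(X-516)<20)&(abs(Y-229)<45)&(Z>90)
    q=P[kp];print("keeper",len(q),np.percentile(q,[3,50,97],axis=0).round(1).tolist(),np.polyfit(q[:,1],q[:,0],1))
    st=ok&(hsv[...,1]<70)&(abs(Y-229)<20)&(X>470)&(X<550)&(Z>85)
    q=P[st];print("steel",len(q),[(int(x),int(y),int(z)) for x,y,z in q[::max(1,len(q)//25)]])
    base=ok&(abs(Z-10)<5)&(X>440)&(X<700)&(Y>60)&(Y<400)
    base&=(hsv[...,2]<70)
    q=P[base];print("base",len(q),cv2.minAreaRect(q[:,:2].astype('f4').copy()))
    tab=ok&(X>250)&(X<400)&(abs(Y)<80)&(abs(Z)<20);print("tablez",np.median(Z[tab]))
    tr=(ok&((H<10)|(H>170))&(hsv[...,1]>60)&(X>300)&(X<750)&(Y>-330)&(Y<30)&(Z>-10)&(Z<75)).astype(np.uint8)
    nn,lab,stt,cen=cv2.connectedComponentsWithStats(tr,connectivity=8)
    K=c["K"];M=c["cam_to_world"]
    for i in range(1,nn):
        if stt[i,4]<2: continue
        w=np.maximum(hsv[...,1]*(lab==i),0);v,u=np.nonzero(lab==i);ww=w[v,u]
        cu,cv=(u*ww).sum()/ww.sum(),(v*ww).sum()/ww.sum()
        d=M[:3,:3]@np.array([(cu-K[0,2])/K[0,0],(cv-K[1,2])/K[1,1],1]);s=(56-M[2,3])/d[2]
        print("mark",stt[i,4],round(cu,1),round(cv,1),(M[:3,3]+s*d).round(1),"depth",np.median(P[lab==i],0).round(1))
    rim=ok&(abs(Z-60)<5)&(X>380)&(X<720)&(Y>-300)&(Y<40)
    q=P[rim];print("rim",len(q),cv2.minAreaRect(q[:,:2].astype('f4').copy()) if len(q) else 0)
```

```text
top
bar 608 ((560.8074951171875, 229.5350341796875), (219.61416625976562, 25.225353240966797), 87.59478759765625) median z 106.68501478111955 slope [4.22761904e-02 5.50521751e+02] Yext [120.3912597  338.68197694]
grip top 85 [561.26844187 227.01807301 152.29969018] [[548.1, 216.9, 147.2], [572.4, 238.9, 155.7]]
keeper 107 [[508.6, 200.1, 121.6], [514.2, 233.4, 127.1], [520.5, 259.9, 131.3]] [1.40829863e-02 5.10685434e+02]
steel 145 [(548, 237, 149), (548, 236, 107), (547, 218, 111), (546, 226, 101), (544, 232, 98), (541, 237, 99), (541, 223, 101), (538, 228, 102), (536, 234, 98), (535, 220, 100), (533, 226, 98), (529, 231, 101), (527, 234, 100), (519, 220, 129), (510, 225, 100), (508, 234, 98), (499, 238, 139), (499, 225, 138), (497, 239, 134), (496, 226, 134), (494, 239, 134), (493, 225, 139), (491, 239, 137), (491, 226, 136), (488, 239, 135), (488, 225, 137), (488, 240, 119), (488, 227, 117), (488, 236, 100)]
base 2930 ((569.6021728515625, 227.47959899902344), (247.07711791992188, 187.21682739257812), 88.45584869384766)
tablez 1.0046367890317924
mark 10 241.4 120.1 [745.9  24.2  56
[... 871 characters left out ...]
, 224, 136), (492, 236, 135), (493, 228, 134), (501, 237, 137), (501, 227, 136), (486, 223, 123), (498, 229, 130), (487, 222, 120), (499, 228, 127), (505, 247, 124), (501, 224, 125), (547, 238, 152), (520, 227, 123), (518, 221, 120), (517, 215, 117), (508, 237, 102), (505, 232, 98), (549, 217, 137), (512, 228, 100), (519, 238, 101), (515, 229, 98), (518, 209, 104), (522, 229, 99), (519, 224, 95), (547, 218, 119), (549, 217, 117), (547, 218, 111)]
base 1881 ((577.0767211914062, 227.10055541992188), (244.70962524414062, 180.4903106689453), 87.96697998046875)
tablez 0.29528406646159056
rim 459 ((531.3638916015625, -161.26539611816406), (264.7771911621094, 197.18515014648438), 8.596940994262695)
```

```bash
cat >> h.py <<'E'
from scipy.spatial.transform import Rotation as R
GZ=41.; # grasp height on comb
def tool(origin,yaw,tilt=0,flip=0):
    "TCP pose for a comb pose; tilt in deg lifts the +x side"
    C=R.from_euler('z',yaw,degrees=True)*R.from_euler('y',-tilt,degrees=True)
    T=C*R.from_euler('x',180,degrees=True)*R.from_euler('z',180*flip,degrees=True)
    q=T.as_quat();return np.asarray(origin)+C.apply([0,0,GZ-19]),np.roll(q,1)
def pose(th,c,d,K,xb=-52.):
    "comb origin (rack x,z) with comb point (-59+c, 9+d+12sin) at plate corner (xb,K)"
    t=np.radians(th);ux=np.array([np.cos(t),np.sin(t)]);uz=np.array([-np.sin(t),np.cos(t)])
    return np.array([xb,K])-(-59+c)*ux-(9+d+12*np.sin(t))*uz
def rects(*r): return np.array(r,float)
COMB=rects((-73,-12,5,9),(-73,-59,5,46),(-12,12,0,16),(-1,1,-25,0))
def sdf(P,r):
    q=np.stack([np.maximum(r[0]-P[:,0],P[:,0]-r[1]),np.maximum(r[2]-P[:,1],P[:,1]-r[3])],1)
    return np.linalg.norm(np.maximum(q,0),axis=1)+np.minimum(q.max(1),0)
def edge(r):
    s=np.linspace(0,1,80);x=r[0]+(r[1]-r[0])*s;z=r[2]+(r[3]-r[2])*s
    return np.vstack([np.c_[x,0*x+r[2]],np.c_[x,0*x+r[3]],np.c_[0*z+r[0],z],np.c_[0*z+r[1],z]])
def clear(o,th,K,xb=-52.):
    t=np.radians(th);M=np.array([[np.cos(t),-np.sin(t)],[np.sin(t),np.cos(t)]])
    plate=rects((xb,xb+12,K,K+9),(xb,xb+12,K-49,K-37));post=rects((-25,25,0,90))
    def f(cs,os): return min(min(sdf(edge(c)@M.T+o,b).min(),sdf((edge(b)-o)@M,c).min()) for c in cs for b in os)
    return f(COMB,plate),f(COMB[2:3],post)
def path(K,xb=-52.,d0=None):
    d0=K-99 if d0 is None else d0
    w=[(44.5*s,-(-52-xb)*0+7+1*s,d0+(8-d0)*s) for s in np.linspace(0,1,7)[1:]]
    w+=[(44.5,2.5,6.)]+[(44.5,2.5,d) for d in (15,30,48)]
    return [(*pose(t,c,d,K,xb),t) for t,c,d in w]
E
python3 - <<'E'
from h import *
from workcell import env,planner
for K in(117,118.5,120):
  for err in (0,):
    p=[(0,0.,0.)]; p=[(0.,90.,0.)]+path(K); out=[]
    for a,b in zip(p,p[1:]):
        # TCP straight, orientation slerp
        g=lambda w:np.array(w[:2])+22*np.array([-np.sin(np.radians(w[2])),np.cos(np.radians(w[2]))])
        m=[]
        for s in np.linspace(0,1,9):
            th=a[2]+(b[2]-a[2])*s;tp=g(a)*(1-s)+g(b)*s
            o=tp-22*np.array([-np.sin(np.radians(th)),np.cos(np.radians(th))]);m.append(clear(o,th,K))
        out.append(np.min(m,0).round(1).tolist())
    print(K,[tuple(np.round(w,1)) for w in p[1:]],out)
from numpy import cos,sin,radians
for flip in(0,1):
    for n,(o,y,t) in dict(start=((560.3,229,90),-2.3,0),hov=((560.3,229,210),-2.3,0),**{f"w{i}":((560.3+w[0],229,w[1]),-2.3,w[2]) for i,w in enumerate(path(118.5))},tray=((532,-161,52),8.5,0)).items():
        q=planner.ik(*tool(o,y,t,flip)[:2]);print(flip,n,None if q is None else np.round(q,2))
for pos in ([233,-606,400],[450,0,400],[400,-300,400]):
    q=planner.ik(pos,env.observe()["tool_rot"]);print(pos,None if q is None else np.round(q,2))
E
```

```text
117 [(np.float64(2.9), np.float64(97.0), np.float64(7.4)), (np.float64(4.8), np.float64(104.4), np.float64(14.8)), (np.float64(5.7), np.float64(111.9), np.float64(22.2)), (np.float64(5.6), np.float64(119.6), np.float64(29.7)), (np.float64(4.4), np.float64(127.2), np.float64(37.1)), (np.float64(2.2), np.float64(134.6), np.float64(44.5)), (np.float64(4.7), np.float64(139.9), np.float64(44.5)), (np.float64(11.0), np.float64(133.5), np.float64(44.5)), (np.float64(21.5), np.float64(122.8), np.float64(44.5)), (np.float64(34.1), np.float64(109.9), np.float64(44.5))] [[7.0, 0.0], [7.2, 5.5], [7.3, 11.3], [7.5, 17.4], [7.7, 23.6], [7.2, 30.0], [2.5, 36.2], [2.5, 35.1], [0.9, 24.4], [0.9, 11.6]]
118.5 [(np.float64(3.0), np.float64(97.3), np.float64(7.4)), (np.float64(5.0), np.float64(104.9), np.float64(14.8)), (np.float64(6.0), np.float64(112.7), np.float64(22.2)), (np.float64(5.9), np.float64(120.6), np.float64(29.7)), (np.float64(4.6), np.float64(128.5), np.float64(37.1)), (np.float64(2.2), np.float64(136.1), np.float64(44.5)), (np.float64(4.7), np.float64(141.4), np.float64(44.5)), (np.floa
[... 1752 characters left out ...]
.64  1.77  0.68  0.8   0.48]
1 w1 [-0.16  0.61 -0.52  1.88  0.78  0.64  0.35]
1 w2 [-0.34  0.55 -0.29  1.98  0.92  0.47  0.17]
1 w3 [-0.8   0.53  0.31  2.09  0.9   0.17  0.11]
1 w4 [-0.11  0.62 -0.77  2.17  1.71  0.82 -0.63]
1 w5 [ 0.03  0.82 -1.15  2.25  1.86  1.27 -0.74]
1 w6 [ 0.04  0.81 -1.15  2.24  1.85  1.26 -0.72]
1 w7 [ 0.04  0.83 -1.15  2.24  1.87  1.27 -0.72]
1 w8 [ 0.05  0.87 -1.15  2.22  1.9   1.28 -0.71]
1 w9 [ 0.06  0.91 -1.15  2.2   1.93  1.3  -0.69]
1 tray [ 0.67  0.75 -0.67  1.84  0.64  0.78  1.38]
[233, -606, 400] [ 1.17  0.53 -0.01  1.07  0.    1.54 -0.04]
[450, 0, 400] [ 0.32  0.18 -0.45  1.62  0.08  1.36 -1.35]
[400, -300, 400] [ 0.67  0.25 -0.09  1.51  0.02  1.38 -0.63]
```

```bash
cat >> h.py <<'E'
GZ=42.;OFF=24. # tool leans OFF deg back from the comb's z so that joint 6 keeps in range
def tool(origin,yaw,tilt=0,back=0):
    C=R.from_euler('z',yaw,degrees=True)*R.from_euler('y',-tilt,degrees=True)
    T=R.from_euler('z',yaw,degrees=True)*R.from_euler('y',OFF-tilt,degrees=True)*R.from_euler('x',180,degrees=True)
    return np.asarray(origin)+C.apply([0,0,GZ])+T.apply([0,0,19-back]),np.roll(T.as_quat(),1)
O=np.array([560.3,228.8,90.]);YAW=-2.3
def rackpose(x,z,th): 
    return tool(O+R.from_euler('z',YAW,degrees=True).apply([x,0,z-90]),YAW,th)
E
python3 - <<'E'
from h import *
from workcell import env,planner
env.move_straight([235,-600,380],velocity=250)
env.movep([440,0,400],tool(O,YAW)[1])
print(env.observe()["joint_positions"].round(2))
p,q=tool(O,YAW,0,120)
for w in path(118.5): 
    j=planner.ik(*rackpose(*w));print(None if j is None else j.round(2))
print(planner.ik(*tool((532,-161,52),8.5)).round(2),planner.ik(*tool(O,YAW)).round(2))
env.movep(p,q)
env.set_gripper(0.55,squeeze=45)
o=env.observe();print(o["t"],o["tool_pos"],p,o["joint_positions"].round(2))
from workcell import camera
c=camera("scene");b=c["img"][110:240,250:420,::-1]
cv2.imwrite("pics/hov.png",cv2.convertScaleAbs(cv2.resize(b,(680,520),interpolation=cv2.INTER_CUBIC),alpha=1.4))
E
```

```text
[ 0.18  0.4  -0.33  1.39  0.05  1.79 -1.76]
[-0.18  0.8  -0.35  1.44  0.12  1.2  -2.13]
[-0.21  0.72 -0.33  1.55  0.16  1.05 -2.17]
[-0.24  0.65 -0.3   1.66  0.21  0.89 -2.23]
[-0.29  0.59 -0.26  1.77  0.29  0.74 -2.33]
[-0.37  0.53 -0.19  1.88  0.4   0.58 -2.46]
[-0.53  0.49 -0.02  1.99  0.54  0.41 -2.63]
[-0.52  0.49 -0.04  1.98  0.53  0.43 -2.62]
[-0.52  0.5  -0.03  1.97  0.53  0.42 -2.61]
[-0.52  0.53 -0.01  1.96  0.52  0.39 -2.59]
[-0.52  0.56  0.01  1.94  0.51  0.37 -2.57]
[ 0.31  0.83 -0.23  1.52  0.29  1.23 -1.46] [-0.17  0.87 -0.37  1.33  0.08  1.35 -2.11]
5.2667 [601.32428641 227.18353795 224.17781594] [601.34730638 227.15136987 224.26809122] [-0.17  0.86 -0.37  1.03  0.08  1.67 -2.09]
```

View pics/hov.png

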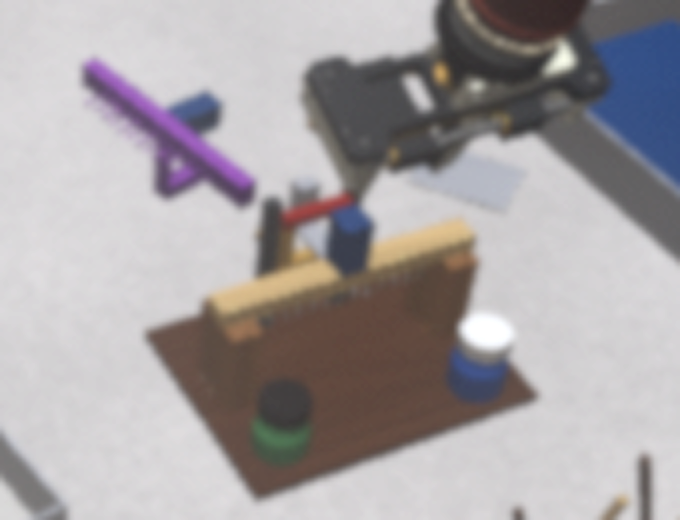

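The gripper hovers over the comb with nothing disturbed (blue grip at ~(350,235), jars at ~(283,415) and (483,345)). Next I descend under force guard and grip.

Run:
```python
from h import *
from workcell import env,camera
p,q=tool(O,YAW,0,30);env.move_straight(p,velocity=120,max_force=6)
p,q=tool(O,YAW);print("hit",env.move_straight(p,velocity=40,max_force=4))
f0=env.observe()["wrist_force"]
env.set_gripper(0.1,squeeze=45)
o=env.observe();print(o["t"],o["tool_pos"]-p,f0,o["wrist_force"],o["wrist_torque"],o["grip_width"]*93,o["gripper_force"])
c=camera("scene");b=c["img"][130:230,270:400,::-1];d=camera("top")["img"][140:225,110:220,::-1]
f=lambda x:cv2.resize(x,(400,309),interpolation=cv2.INTER_CUBIC)
cv2.imwrite("pics/grip.png",cv2.convertScaleAbs(np.hstack([f(b),f(d)]),alpha=1.4))
```

```text
hit False
7.6667 [0.0847418  0.26657008 0.10184669] [-0.32831727 -0.71853138  0.44351311] [0.38743754 0.74910019 0.71069882] [ 0.15448052 -0.40812681 -0.12615745] 23.67504489510587 45.00003755092621
```

View pics/grip.png

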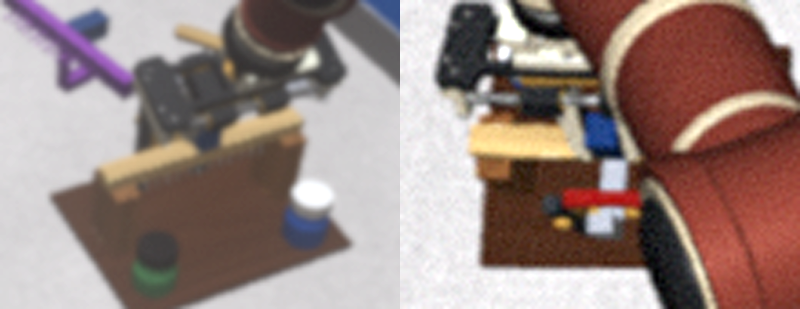

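The fingers hold the blue grip at 23.7 mm, which matches the 24 mm block. Now I tilt and draw under force guard.

```bash
cat >> h.py <<'E'
TH=45.
def rp(th,c,d,K=118.5): return rackpose(*pose(th,c,d,K),th)
E
python3 - <<'E'
from h import *
from workcell import env,camera
d0=19.5
for s in np.linspace(0,1,7)[1:]:
    p,q=rp(TH*s,7+s,d0+(8-d0)*s)
    hit=env.move_straight(p,q,velocity=12,max_force=6)
    o=env.observe();print(round(o["t"],2),hit,(o["tool_pos"]-p).round(2),o["wrist_force"].round(2),o["grip_width"]*93)
    if hit: break
c=camera("scene");b=c["img"][110:230,250:410,::-1];d=camera("top")["img"][140:225,110:220,::-1]
cv2.imwrite("pics/tilt.png",cv2.convertScaleAbs(np.hstack([cv2.resize(x,(400,300),interpolation=cv2.INTER_CUBIC) for x in (b,d)]),alpha=1.4))
E
```

```text
8.43 False [ 0.03 -0.48 -0.38] [ 0.17 -0.25 -2.86] 23.476342912389665
9.08 False [ 0.25 -0.3  -0.21] [ 0.84  0.25 -2.3 ] 23.68989497329096
9.75 False [ 0.33 -0.22 -0.13] [ 0.68 -1.07 -2.13] 23.60874102677858
10.42 False [ 0.39 -0.12 -0.04] [ 0.25 -0.32 -1.74] 23.840897495778997
11.09 False [ 0.46 -0.07  0.06] [ 0.39 -0.32 -2.77] 24.29371945730955
11.78 False [0.46 0.09 0.15] [ 1.05  1.03 -2.39] 23.606439761681308
```

View pics/tilt.png

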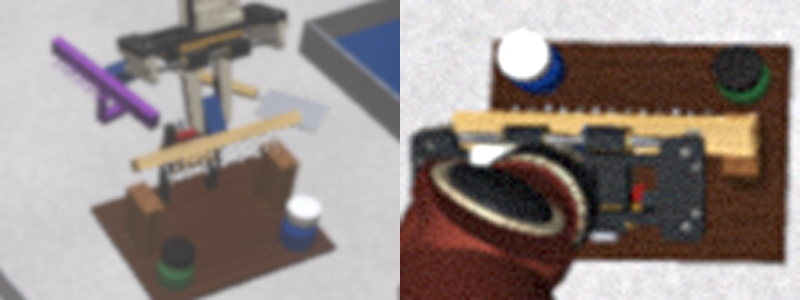

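The comb is tilted freely: the bar is up off the posts, the tongue is in the window, and only the comb's weight shows on the wrist. Next I draw along the tongue until the keeper is felt.

Run:
```python
from h import *
from workcell import env
p,q=rp(TH,5,7);env.move_straight(p,q,velocity=3,max_force=4)
p,q=rp(TH,-4,7);hit=env.move_straight(p,q,velocity=2.5,max_force=3.5)
o=env.observe()
yv=R.from_euler('z',YAW,degrees=True);ux=yv.apply([np.cos(np.pi/4),0,np.sin(np.pi/4)])
c=-4-(o["tool_pos"]-p)@ux
print(hit,o["t"],"c at touch",c,(o["tool_pos"]-p),o["wrist_force"],o["grip_width"]*93)
```

```text
True 14.95 c at touch 1.994289589497848 [-4.32007677 -0.6028233  -4.18480152] [ 0.31587945 -0.48146835 -3.01889565] 24.167444870846033
```

Run:
```python
from h import *
from workcell import env
def F(n=8):
    f=[]
    for _ in range(n): env.wait(0.02);f.append(env.observe()["wrist_force"])
    return np.mean(f,0).round(2),np.std(f,0).round(2)
yv=R.from_euler('z',YAW,degrees=True);ux=yv.apply([np.cos(np.pi/4),0,np.sin(np.pi/4)])
print(F())
for c0 in(1.5,1.0,.5,0,-.5,-1,-1.5,-2):
    p,q=rp(TH,c0,7);hit=env.move_straight(p,q,velocity=2,max_force=6)
    f,s=F(5);o=env.observe();print(c0,hit,f,s,"err along",round((o["tool_pos"]-p)@ux,2),round(o["t"],2))
    if hit or np.linalg.norm(f-[.5,0,-2.3])>3.5: break
```

```text
(array([-0.29, -0.1 , -2.52]), array([0.37, 0.39, 0.46]))
1.5 False [ 0.26  0.24 -2.56] [0.11 0.33 0.55] err along -0.01 16.02
1.0 False [ 0.48  0.05 -2.31] [0.39 0.41 0.52] err along 0.03 16.43
0.5 False [-0.44  0.17 -3.02] [0.55 0.48 0.28] err along -0.07 16.82
0 False [-0.79  0.37 -3.52] [0.6  0.36 0.39] err along -0.39 17.23
-0.5 False [-1.34  0.46 -5.65] [0.61 0.56 0.2 ] err along -0.73 17.62
```

Touch found at nominal c≈0.4. I back off to mid-clearance (c≈2.2), then slide along the upturned end, checking force and re-centring at each step.

Run:
```python
from h import *
from workcell import env
def F(n=4):
    f=[]
    for _ in range(n): env.wait(0.015);f.append(env.observe()["wrist_force"])
    return np.mean(f,0)
yv=R.from_euler('z',YAW,degrees=True);r=np.sqrt(.5)
ux=yv.apply([r,0,r]);uz=yv.apply([-r,0,r])
c=2.2;p,q=rp(TH,c,7);env.move_straight(p,q,velocity=2.5)
b=F(8);print("base",b.round(2))
d=7;n=0
while d<50 and n<20:
    n+=1;d2=d+4.5
    p,q=rp(TH,c,d2);hit=env.move_straight(p,q,velocity=4,max_force=5)
    o=env.observe();e=o["tool_pos"]-p;f=F()-b;fx,fz=f@ux,f@uz
    dd=d2-e@uz
    print(round(o["t"],1),"d",round(dd,1),"c",round(c,2),hit,"fx %.1f fz %.1f fy %.1f"%(fx,fz,f[1]))
    d=dd
    if abs(fz)>5: break
    if abs(fx)>1.5: c=np.clip(c-np.sign(fx)*0.4,0.5,4)  # +c moves comb along -ux; fx<0 -> increase c
```

```text
base [-0.03 -0.02 -2.44]
20.1 d 11.5 c 2.2 False fx 0.1 fz 0.0 fy 0.5
21.4 d 15.9 c 2.2 False fx -0.3 fz -0.4 fy 0.3
22.8 d 20.4 c 2.2 False fx 0.2 fz 0.1 fy -0.2
24.1 d 24.9 c 2.2 False fx -0.2 fz -0.1 fy 0.1
25.4 d 29.4 c 2.2 False fx -0.4 fz -0.4 fy 0.3
26.8 d 33.8 c 2.2 False fx 0.2 fz -0.2 fy -0.2
28.1 d 38.3 c 2.2 False fx 0.2 fz -0.1 fy 0.2
29.4 d 42.8 c 2.2 False fx 0.2 fz 0.1 fy 0.5
30.8 d 47.3 c 2.2 False fx 0.0 fz 0.3 fy 0.0
32.1 d 51.8 c 2.2 False fx -0.1 fz -0.2 fy -0.1
```

```bash
cat >> h.py <<'E'
TR=np.array([532,-161.3,52.]);TY=8.5
E
python3 - <<'E'
from h import *
from workcell import env,camera
p=env.observe()["tool_pos"].copy()
p+=R.from_euler('z',YAW,degrees=True).apply([30,0,0]);print(env.move_straight(p,velocity=40,max_force=8))
p[2]+=130;env.move_straight(p,velocity=120)
env.movep(*tool((570,150,240),0))
env.movep(*tool(TR+[0,0,110],TY))
p,q=tool(TR+[0,0,45],TY);env.move_straight(p,q,velocity=80,max_force=8)
o=env.observe();print(o["t"],o["tool_pos"]-p,o["wrist_force"],o["grip_width"]*93,o["joint_positions"].round(2))
ims=[]
for n in("top","scene"):
    c=camera(n);pickle.dump(c,open(f"pics/{n}_h.pkl","wb"))
    ims.append(cv2.resize((c["img"][100:250,220:400] if n=="top" else c["img"][120:290,130:334])[:,:,::-1],(400,333),interpolation=cv2.INTER_CUBIC))
cv2.imwrite("pics/over.png",cv2.convertScaleAbs(np.hstack(ims),alpha=1.4))
E
```

```text
False
37.3917 [ 0.44246134 -0.03114176  0.39325951] [-1.04197284  0.11584784 -2.26775334] 23.87661111295514 [ 0.35  0.79 -0.31  1.49  0.32  1.32 -1.48]
```

View pics/over.png

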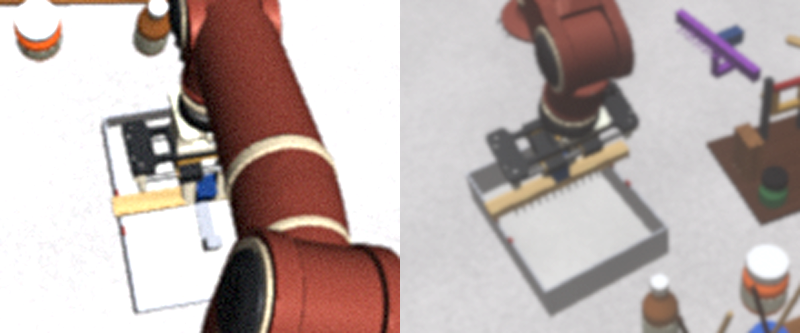

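The comb hangs level over the tray, its bar roughly over the red marks (top-crop left end ~(118,203), scene-crop bar from (490,205) to (628,150)). Now I measure its offset in the same frame.

Run:
```python
from h import *
C=TR+[0,0,45]
for n in("top","scene"):
    c=pickle.load(open(f"pics/{n}_h.pkl","rb"));P=cloud(c);ok=c["range_z"]>0
    h=cv2.cvtColor(c["img"],cv2.COLOR_RGB2HSV).astype(int)
    L=R.from_euler('z',TY,degrees=True).inv().apply((P-C).reshape(-1,3)).reshape(P.shape)
    m=ok&(abs(L[...,0])<25)&(abs(L[...,1])<125)&(L[...,2]>8)&(L[...,2]<24)&(h[...,0]>8)&(h[...,0]<28)&(h[...,1]>70)
    q=L[m];print(n,len(q),"x pct",np.percentile(q[:,0],[2,50,98]).round(1),"y",np.percentile(q[:,1],[0.5,99.5]).round(1),"z med",np.median(q[:,2]).round(1))
    t=q[q[:,2]>12.5]; print(" top-face slope dx/dy,dz/dy",np.polyfit(t[:,1],t[:,0],1).round(3),np.polyfit(t[:,1],t[:,2],1).round(3),"dz/dx",np.polyfit(t[:,0],t[:,2],1).round(3))
    b=ok&(h[...,0]>100)&(h[...,0]<130)&(h[...,1]>90)&(abs(L[...,0])<25)&(abs(L[...,1])<25)&(L[...,2]>18)&(L[...,2]<70)
    s=ok&(h[...,1]<60)&(abs(L[...,1])<12)&(L[...,0]<-15)&(L[...,0]>-85)&(L[...,2]>-10)
    q=L[s];print(" tongue/hook",len(q),q[::max(1,len(q)//14)].round(0).astype(int).tolist())
    if n=="top" and s.sum()>10:
        k=(q[:,0]>-57)&(q[:,2]<20);print(" tongue z",np.polyfit(q[k][:,0],q[k][:,2],1).round(3),np.median(q[k],0).round(1))
```

```text
top 265 x pct [-11.   -0.5  11.4] y [ 23.  106.6] z med 16.9
 top-face slope dx/dy,dz/dy [ 0.005 -0.534] [2.0000e-03 1.6919e+01] dz/dx [ 0.02  17.056]
 tongue/hook 203 [[-49, 11, 501], [-54, 9, 504], [-56, 0, 503], [-61, -4, 500], [-19, -2, 12], [-25, -7, 9], [-30, -6, 10], [-36, -7, 12], [-42, -10, 6], [-48, -8, 12], [-53, -10, 9], [-61, 6, 49], [-66, -3, 51], [-67, 8, 35], [-72, -8, 31]]
 tongue z [5.0000e-03 1.0546e+01] [-35.   -0.3  10.6]
scene 476 x pct [-8.7  4.8 13.4] y [-109.4  105.4] z med 16.3
 top-face slope dx/dy,dz/dy [1.000e-03 3.335e+00] [-1.0000e-03  1.6455e+01] dz/dx [-1.3000e-02  1.6506e+01]
 tongue/hook 82 [[-59, 10, 504], [-55, 8, 504], [-57, 4, 502], [-58, -4, 501], [-54, 5, 501], [-62, -5, 499], [-55, 3, 499], [-49, 11, 499], [-55, -1, 498], [-49, 7, 498], [-62, -8, 495], [-51, -1, 497], [-61, -10, 494], [-54, -3, 494], [-57, -8, 493], [-59, -10, 490], [-62, -12, 486]]
```

Comb centred in x, level, ~2 mm off along y. Correct and lower with force guard.

Run:
```python
from h import *
from workcell import env,camera
N=TR+R.from_euler('z',TY,degrees=True).apply([0,2.,0])
p,q=tool(N+[0,0,12],TY);print(env.move_straight(p,q,velocity=40,max_force=5))
p,q=tool(N+[0,0,-5],TY);hit=env.move_straight(p,q,velocity=5,max_force=4)
o=env.observe();print(hit,o["t"],"origin z est",52-5+(o["tool_pos"]-p)[2],(o["tool_pos"]-p),o["wrist_force"],o["wrist_torque"])
c=camera("scene");pickle.dump(c,open("pics/scene_p.pkl","wb"))
c2=camera("top");pickle.dump(c2,open("pics/top_p.pkl","wb"))
cv2.imwrite("pics/down.png",cv2.convertScaleAbs(np.hstack([cv2.resize(x[:,:,::-1],(400,333),interpolation=cv2.INTER_CUBIC) for x in(c["img"][170:280,150:282],c2["img"][130:250,250:394])]),alpha=1.4))
C=N
for n,cc in(("scene",c),("top",c2)):
    P=cloud(cc);h=cv2.cvtColor(cc["img"],cv2.COLOR_RGB2HSV).astype(int)
    L=R.from_euler('z',TY,degrees=True).inv().apply((P-TR).reshape(-1,3)).reshape(P.shape)
    m=(cc["range_z"]>0)&(abs(L[...,0])<25)&(abs(L[...,1])<125)&(L[...,2]>6)&(L[...,2]<28)&(h[...,0]>8)&(h[...,0]<28)&(h[...,1]>70)
    t=L[m];print(n,len(t),"x",np.percentile(t[:,0],[2,50,98]).round(1),"y",np.percentile(t[:,1],[.5,99.5]).round(1),"z",np.median(t[:,2]),"dz/dy",np.polyfit(t[:,1],t[:,2],1))
```

```text
False
True 40.7 origin z est 52.00354278651487 [ 0.01666414 -0.01535499  5.00354279] [0.91934204 0.34309138 5.29419081] [ 0.0490183  -0.22419477 -0.01440249]
scene 458 x [-11.4   4.5  12.6] y [-106.2  107.5] z 15.754516464839583 dz/dy [-5.97953469e-04  1.54441251e+01]
top 257 x [-11.7  -1.7  10. ] y [-38.4 109.5] z 16.984312982521033 dz/dy [3.46139436e-04 1.67011898e+01]
```

View pics/down.png

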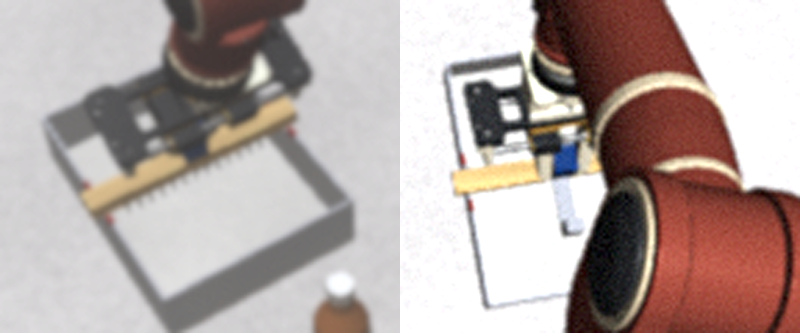

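The bar sits between the red marks on both rims with its origin at 52.0 mm, which is the notch floor. Next I release, back off along the tool and look.

Run:
```python
from h import *
from workcell import env,camera
env.set_gripper(0.55)
N=TR+R.from_euler('z',TY,degrees=True).apply([0,2.,0])
env.wait(0.2)
p,q=tool(N,TY,0,70);print(env.move_straight(p,q,velocity=60,max_force=6))
p,q=tool(N,TY,0,160);env.move_straight(p,q,velocity=150)
env.movep([420,60,420],q)
o=env.observe();print(o["t"],o["wrist_force"])
ims=[]
for n in("scene","top"):
    cc=camera(n);P=cloud(cc);h=cv2.cvtColor(cc["img"],cv2.COLOR_RGB2HSV).astype(int)
    L=R.from_euler('z',TY,degrees=True).inv().apply((P-TR).reshape(-1,3)).reshape(P.shape)
    m=(cc["range_z"]>0)&(abs(L[...,0])<25)&(abs(L[...,1])<125)&(L[...,2]>6)&(L[...,2]<28)&(h[...,0]>8)&(h[...,0]<28)&(h[...,1]>70)
    t=L[m];print(n,len(t),"x",np.percentile(t[:,0],[2,50,98]).round(1),"y",np.percentile(t[:,1],[.5,99.5]).round(1),"z",np.median(t[:,2]),"dz/dy,dx/dy",np.polyfit(t[:,1],t[:,2],1),np.polyfit(t[:,1],t[:,0],1))
    im=cc["img"][170:280,150:282] if n=="scene" else cc["img"][110:250,110:380]
    ims.append(cv2.resize(im[:,:,::-1],(400,333),interpolation=cv2.INTER_CUBIC))
cv2.imwrite("pics/end.png",cv2.convertScaleAbs(np.hstack(ims),alpha=1.4))
```

```text
False
45.0167 [ 0.35332379  0.06296084 -1.40850313]
scene 444 x [-10.1   3.3  12.9] y [-105.8  106.6] z 15.948628440263349 dz/dy,dx/dy [-3.13515374e-03  1.56629172e+01] [-0.00272338  2.71861957]
top 517 x [-11.7  -1.5   9.9] y [-107.4  108.4] z 16.815468862076614 dz/dy,dx/dy [8.64294611e-04 1.68273293e+01] [ 4.96250726e-04 -1.36991401e+00]
```

View pics/end.png

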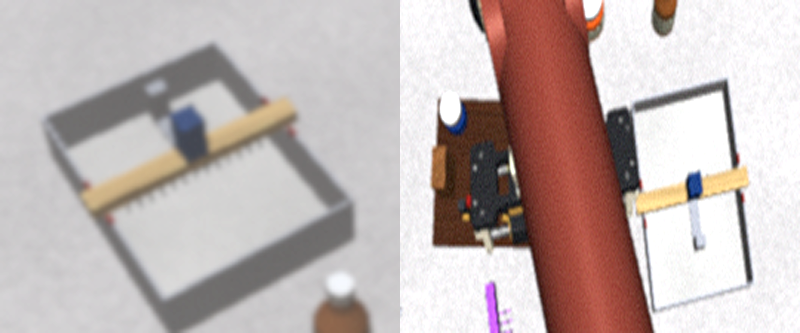

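The comb lies level in both notches, within about 1 mm of centre (bar ends at the red marks). The gripper is well clear of everything.

```bash
python3 -c "
from workcell import env
print(env.sign_off())"
```

```text
the job is handed in; nothing more can be done
None
```

The comb came off the rack with only light touches on the slot plate, and was set down level in the tray's two red-marked notches, within about 1 mm of centre. I let go and handed the job in at about 45 s; the jars were not touched.

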